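Sort the tested battery packs into charger and reject nest

TASK

These battery packs have been tested and tagged. Plug the green-tagged pack (passed) fully home into the charger's socket, and set the red-tagged one (failed) upright on the floor of the red reject nest, in either order; do not drop either of them. Leave the yellow-tagged pack, which is not tested yet, and everything else on the bench where it is.

Things in the scene. Friction and masses are not known exactly. Their poses are not given: they have to be found in the camera images.
- pack_green: battery pack, green tag on top and both ends (passed): black block 70 x 44 x 54 mm (x, y, z) on a grey plug foot 54 x 30 x 14 mm (its lowest 4 mm 49 x 25), 68 mm high in all, 0.15 to 0.3 kg. Origin: centre of the foot's underside; x along the 70 mm side, z up. Grip across the 44 mm sides, 25 to 60 mm above the origin. Same when turned half round.
- pack_red: battery pack, red tag on top and both ends (failed): black block 70 x 44 x 54 mm (x, y, z) on a grey plug foot 54 x 30 x 14 mm (its lowest 4 mm 49 x 25), 68 mm high in all, 0.15 to 0.3 kg. Origin: centre of the foot's underside; x along the 70 mm side, z up. Grip across the 44 mm sides, 25 to 60 mm above the origin. Same when turned half round.
- pack_yellow: battery pack, yellow tag on top and both ends (untested, stays): black block 70 x 44 x 54 mm (x, y, z) on a grey plug foot 54 x 30 x 14 mm (its lowest 4 mm 49 x 25), 68 mm high in all, 0.15 to 0.3 kg. Origin: centre of the foot's underside; x along the 70 mm side, z up. Grip across the 44 mm sides, 25 to 60 mm above the origin. Same when turned half round.
- charger: battery charger, fixed: grey block 110 x 88 x 24 mm with a green frame round one rectangular socket. Origin: centre of its underside; x along the 110 mm side, z up.
- socket (a point): centre of the socket's mouth, level with the charger's top, 24 mm above the bench. Socket 58 mm along the charger's x, 34 mm along its y, 16 mm deep (2 mm play each side). A pack fully home rests with its black body on the charger's top, origin 14 mm below this point, long side along the charger's x, either way round.
- reject_nest: reject nest, fixed: open red tray 102 x 76 x 26 mm, walls 5 mm, pocket 92 mm (along x) by 66 mm (along y). Origin: centre of its underside; z up.
- nest_floor (a point): centre of the pocket's floor, 5 mm above the bench, 21 mm below the rim; a pack stands in it with its long side along the nest's x, its origin at floor height.
- tape_roll: cream roll of masking tape lying flat, 44 mm across, 30 mm high, on the left between packs and nests; origin: centre of its underside; bystander
- parts_case: flat closed white parts case with a blue stripe, 62 x 87 x 26 mm at the back; origin: centre of its underside; bystander
- nippers: red-handled nippers lying flat, 144 x 78 x 15 mm, in front; origin: centre of the underside; bystander
- steel_cup: round steel pot, 130 mm across, 58 mm high, on the right; origin: centre of the underside; bystander
- blue_mug: blue mug, 90 mm wide, 92 mm high, in front on the right; origin under the middle of mug and handle; bystander
- white_glue: white glue bottle with a red cap, 35 mm across, 84 mm high, at the back; origin: centre of the underside; bystander
Things that resemble listed ones, but are neither listed nor needed, are in the scene too. Of the things that look like the reject_nest, the larger one is meant.

How it is judged:
At the end, for the whole second after the job is handed in: Green pack in the socket: within 6 mm of centre, 2.5 mm of home, 0.1 rad of the charger's direction, tilt under 0.06 rad. Red pack in the nest: within 16 mm of centre in x and y, 5 mm of the floor, tilt under 0.1 rad. Yellow pack upright, moved under 25 mm. All packs at rest (z of pack_green in the frame of socket below -0.0115 m and horizontal distance between pack_green and socket below 0.006 m and angle between the x axis of pack_green and the x axis of charger, either way round below 0.1 rad and angle between pack_green's own z axis and vertical below 0.06 rad and x of pack_red in the frame of nest_floor between -0.016 and 0.016 m and y of pack_red in the frame of nest_floor between -0.016 and 0.016 m and z of pack_red in the frame of nest_floor below 0.005 m and angle between each of pack_red, pack_yellow's own z axis and vertical below 0.1 rad and distance of pack_yellow from where it was at the start of the episode below 0.025 m and linear speed of each of pack_green, pack_red, pack_yellow below 0.02 m/s); the robot touches nothing.
It fails at once if the green-tagged or red-tagged pack is dropped (falls free from above 35 mm) ((height (world z) of pack_green above 0.035 m and contact force between the fingers and pack_green below 0.1 N and linear speed of pack_green above 0.35 m/s) or (height (world z) of pack_red above 0.035 m and contact force between the fingers and pack_red below 0.1 N and linear speed of pack_red above 0.35 m/s)).
It fails at once if the yellow-tagged pack is pushed or carried more than 25 mm away (distance of pack_yellow from where it was at the start of the episode above 0.025 m).
It fails at once if another thing on the bench is pushed more than 25 mm away (distance of any of tape_roll, parts_case, nippers, steel_cup, blue_mug, white_glue from where it was at the start of the episode above 0.025 m).
It also fails if it takes over 64 s, if anything falls off the work surface, if the arm or the gripper's body presses on something with over 40 N, if the wrist force passes 120 N, or if a joint passes its speed limit or range.

ROBOT

A 6-joint arm with a two-finger parallel gripper is mounted at the origin on a cart in front of the work surface, level with it; the furniture and walls round the work are solid. World frame = base frame: x ahead of the robot, y to its left, z up, the work surface at z = 0. Lengths are in m, angles in rad, forces in N, time in s.
With the tool pointing down it reaches from about 0.375 to 0.975 m from the base axis. Payload 3.8 kg.
Tool frame: the origin (TCP) lies on the centre line of the jaws, within the pads' length; the fingertips stand 14 mm ahead of it and the grasp point (between the pads) lies 5 mm behind it (bot.finger_overhang is the distance from the TCP to the fingertips, in m); y points along the fingers, x is the direction in which the jaws open and shut, and the axes are right-handed (so a half turn about y gives the same grasp; the last joint's range is limited). The gripper opens to 85 mm and grips with 20 to 120 N. Pads are 22 mm wide; open, the fingers measure 114 mm over their backs; the gripper's body (76 mm by 85 mm) begins 54 mm behind the grasp point. The pads swing forward as they close: fully open they stand 13 mm farther back than shut.
Start: joints at [-1.14, 0.264, 1.604, -0, 1.274, -0.037], TCP at [0.304, -0.602, 0.245] pointing down, gripper open.
Joint ranges: [-2.63, 2.63], [-0.94, 2.18], [0.31, 2.57], [-1.31, 4.45], [0, 2.66], [-2.55, 2.55]. Speed limits (rad/s): [2.57, 2.57, 3.14, 3.14, 3.14, 3.14].

INTERFACE

Orientations are given as a rotation vector (axis times angle).
In Python, from workcell import readout, read_camera, bot, spotter gives the robot as it stands.
- The arm moves only by the tool jog_arm, never from a script. Its argument "increments" is a list of rows, each a list of 7 numbers: the shift along the tool's x, y, z in m, then the turn, a rotation vector about the tool's x, y, z in rad, then the opening, from 0 (shut) to 1 (fully open). A call has 1 to 10 rows; each row shifts and turns the pose as measured when the row begins, along the tool's axes as they then stand; what a row does not reach is not made up. A row lasts 1/8 s, in which the tool goes at most 62.5 mm and 10.7 degrees, less where a joint would pass 70% of its speed; a pose out of reach is approached as far as the arm can. A call with a gripper value outside its range is refused whole. The fingers move at their own pace and stop on an object; "force" is the grip in N (left out, the last holds). Time passes only in rows, so rows that do not move let the fingers close. It gives the time, the measured TCP pose, the force and the opening at its end, in the units of the state.
- readout.read_state(): the state, without advancing time (a new reading comes with each control period).
- read_camera(name): name is "scene" or "top"; returns a dict with "img" (480x640x3 uint8, blue, green, red), "range_z" (480x640 float32, m along the optical axis (not along the pixel's ray), 0 where there is no reading), "fx", "fy", "cx", "cy" (pixels), "distortion" ([k1, k2, p1, p2, k3] as OpenCV has them; the pictures are not rectified), "world_from_camera" (4x4, takes a point from camera to world coordinates). Camera axes: x right, y down, z forward; pixel columns grow to the right and rows downward; lengths in m; the calibration is good to about 2 mm. A picture is of the moment at which its call begins.
- bot.finish_job(): hands the job in, once; it reports no verdict.
Trained networks look in a picture, given as the dict that the camera call returned (one of the last four; its "shot" number tells which), for a name from the list of things; names that differ only in an ending like _2 or _b are one class to them, and where a whole thing is asked for, a point or a joint stands for the part that bears it (a point fixed in the world has none). Each returns a list of dicts, best first, with "p" (0 to 1); they miss things now and then, are a little off and sometimes report something else, mostly with a low value. They report only what shows in the picture. A call takes as long as a camera call. They do not tell look-alikes from the thing itself.
- spotter.masks_of(picture, thing): "mask" (480x640 bool, what is visible of it) and "location" ([column, row] in pixels, amid what is visible of it).
- spotter.spot_point(picture, thing): "location" ([column, row] in pixels: a listed point, or the origin of a listed thing).
The state is a dict: "time": time; "q": joint angles; "joint_vel": joint speeds; "joint_torque": joint torques, N m; "tool_pos": TCP position; "tcp_rot": TCP orientation; "wrist_force": force on the tool from outside, world axes, zero at the start; "torque": the same for the moment, N m; "width": opening from 0.0 (shut) to 1.0 (fully open).
Only numpy, scipy, OpenCV 4.12 (cv2) and the standard library are available. Lean on these libraries where they do the work, as an engineer would, in place of code of your own. Each camera call takes 0.05 s, during which the arm holds its last target. There are 200 camera calls.

## Working session

There is one attempt and no reset: what is moved stays moved. The work goes in short steps, Python scripts to look and compute and a tool call to move; the robot and the scene stay as the last step left them, time stands still between calls to the robot, and variables do not carry over. Pictures are saved under pics/ and viewed, about 8 in all and at most 12, crops included, and the job is handed in when it is done.

Besides the shell and the picture viewer there is one more tool, called after "Call:" as name(argument=value, ...), one argument or row to a line, values as JSON. jog_arm: Moves the arm, as the interface text tells. Its arguments: {"type":"object","properties":{"increments":{"type":"array"},"force":{"type":"number"}},"required":["increments"]}

```bash
mkdir -p pics; ls
cat > h.py <<'E'
import numpy as np, cv2
from workcell import readout, read_camera, bot, spotter
from scipy.spatial.transform import Rotation as R
def K(c): return np.array([[c['fx'],0,c['cx']],[0,c['fy'],c['cy']],[0,0,1.]]), np.array(c['distortion'],float)
def pts(c, uv, z=None):
    """world points of pixels; z=None: by range image, else on plane of height z"""
    uv=np.asarray(uv,float).reshape(-1,2); k,d=K(c); T=np.array(c['world_from_camera'])
    n=cv2.undistortPoints(uv[:,None],k,d)[:,0]; r=np.c_[n,np.ones(len(n))]
    if z is None:
        i=np.round(uv).astype(int); s=c['range_z'][i[:,1],i[:,0]][:,None]
    else:
        w=r@T[:3,:3].T; s=((z-T[2,3])/w[:,2])[:,None]
    return (r*s)@T[:3,:3].T+T[:3,3]
def cloud(c):
    v,u=np.mgrid[:480,:640]; P=pts(c,np.c_[u.ravel(),v.ravel()]).reshape(480,640,3)
    P[c['range_z']==0]=np.nan; return P
def rect(xy):
    (cx,cy),(w,h),a=cv2.minAreaRect((np.asarray(xy)*1000).astype(np.float32))
    if w<h: w,h,a=h,w,a+90
    return np.round([cx,cy,w,h],1), round((a+90)%180-90,1)
E
python3 - <<'E'
from h import *
for n in ('scene','top'):
    c=read_camera(n); cv2.imwrite(f'pics/{n}0.png',c['img']); print(n,np.round(c['world_from_camera'],3).tolist())
    P=cloud(c)
    for t in ['pack_green','pack_red','pack_yellow','charger','reject_nest','tape_roll','parts_case','nippers','steel_cup','blue_mug','white_glue']:
        for m in spotter.masks_of(c,t)[:4]:
            q=P[m['mask']]; q=q[~np.isnan(q[:,0])]
            if len(q)<10: continue
            top=np.percentile(q[:,2],95); s=q[abs(q[:,2]-top)<.006]
            print(t,round(m['p'],2),np.round(m['location']),'top',round(top,3),*rect(s[:,:2]))
    for t in ['socket','nest_floor']:
        for m in spotter.spot_point(c,t)[:3]: print(t,round(m['p'],2),np.round(m['location']),np.round(pts(c,m['location'],.024 if t=='socket' else .005),3))
s=readout.read_state(); print(s['time'],s['tool_pos'],s['tcp_rot'],s['width'],s['wrist_force'])
E
```

```text
pics
scene [[-0.599, -0.464, 0.652, -0.291], [-0.8, 0.358, -0.481, 0.511], [-0.01, -0.81, -0.586, 0.796], [0.0, 0.0, 0.0, 1.0]]
pack_green 0.87 [288. 281.] top 0.069 [455.   54.3  67.2  40.2] 7.8
pack_red 0.91 [247. 307.] top 0.069 [428.6 175.1  65.   40.2] 0.4
pack_red 0.38 [200. 262.] top 0.025 [681.3 181.1 115.8  91.8] 17.5
pack_yellow 0.93 [260. 256.] top 0.067 [576.4  59.5  61.9  36.2] -4.9
pack_yellow 0.4 [248. 306.] top 0.069 [429.7 175.1  67.3  40.2] 0.1
charger 0.69 [287. 283.] top 0.069 [455.   54.3  67.2  40.2] 7.8
charger 0.55 [199. 262.] top 0.025 [682.2 181.1 118.1  91.4] 16.9
reject_nest 0.66 [279. 232.] top 0.024 [682.3 -66.8 111.3  78.4] 4.4
tape_roll 0.88 [213. 291.] top 0.03 [560.1 201.9  44.7  42.5] -80.3
parts_case 0.75 [211. 233.] top 0.025 [792.1  91.8  85.8  65.8] -85.2
steel_cup 0.89 [325. 206.] top 0.053 [ 695.2 -261.7  133.6  126.5] -22.7
steel_cup 0.69 [275. 233.] top 0.024 [679.1 -67.4 104.2  80.4] 5.3
blue_mug 0.63 [430. 235.] top 0.091 [ 367.7 -359.1   91.9   40.1] -54.8
white_glue 0.65 [182. 240.] top 0.07 [785.8 190.   14.7  13.9] -22.6
socket 0.64 [1
[... 756 characters left out ...]
ts_case 0.78 [235. 119.] top 0.03 [797.4  89.4  87.1  63.7] -85.0
parts_case 0.4 [192. 163.] top 0.028 [684.8 181.1 112.3  88.7] 17.0
nippers 0.66 [192. 162.] top 0.028 [684.6 181.1 111.9  88.9] 16.7
nippers 0.57 [346. 313.] top 0.02 [ 363.3 -169.   134.8   74.7] 6.5
steel_cup 0.8 [393. 156.] top 0.058 [ 697.6 -261.9  128.7  120.2] -18.3
blue_mug 0.85 [440. 299.] top 0.094 [ 390.9 -344.6   88.2   87. ] -20.0
socket 0.61 [196. 162.] [[0.688 0.176 0.024]]
nest_floor 0.97 [305. 168.] [[ 0.681 -0.068  0.005]]
nest_floor 0.63 [400. 368.] [[ 0.244 -0.273  0.005]]
1.4 [ 0.30436259 -0.60247186  0.24528835] [-1.3948586   0.85812897 -0.85812059] 1.0001798565130502 [ 0.33447742 -0.24585293  0.40891202]
```

```bash
python3 -c "
import cv2
a=cv2.imread('pics/top0.png')[80:420,140:500]
cv2.imwrite('pics/v1.png',cv2.resize(a,None,fx=1.75,fy=1.75,interpolation=cv2.INTER_CUBIC))
a=cv2.imread('pics/scene0.png')[180:360,140:380]
cv2.imwrite('pics/v2.png',cv2.resize(a,None,fx=3.3,fy=3.3,interpolation=cv2.INTER_CUBIC))"
```

```text
(no output)
```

View pics/v1.png

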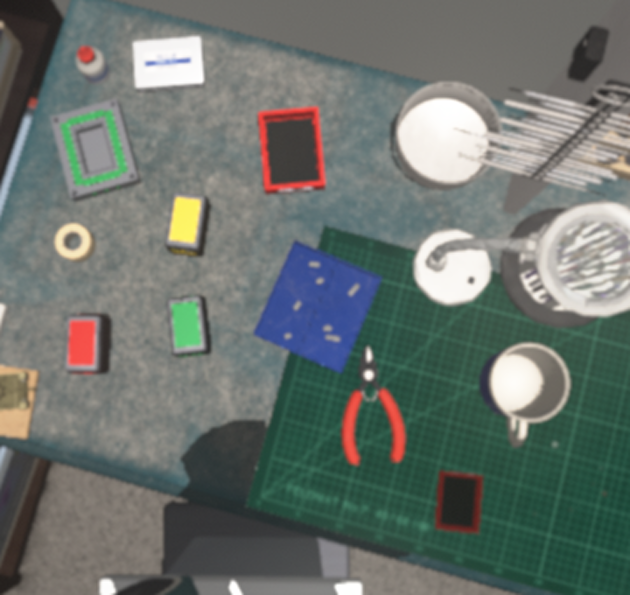

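View pics/v2.png

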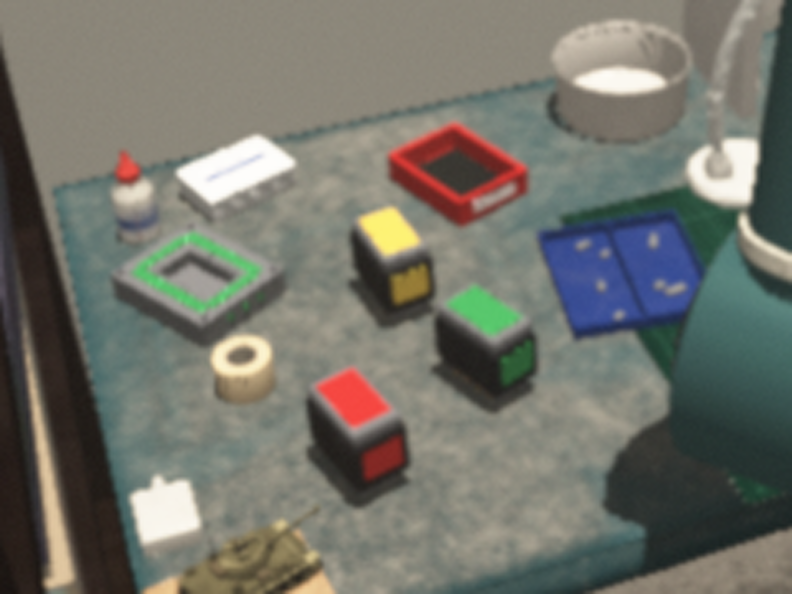

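```bash
cat >> h.py <<'E'
def frame(th, flip=0):
    """tool rotation, pointing down, jaws across a long side at yaw th (deg)"""
    t=np.radians(th+180*flip); x=np.array([-np.sin(t),np.cos(t),0]); y=np.array([0,0,-1.]); return np.c_[x,y,np.cross(x,y)]
def plan(p, th, n, flip=0, grip=1.0):
    s=readout.read_state(); p0=np.array(s['tool_pos']); r0=R.from_rotvec(s['tcp_rot']); r1=R.from_matrix(frame(th,flip))
    rv=(r0.inv()*r1).as_rotvec(); pp,rr=p0,r0; out=[]
    for i in range(1,n+1):
        pi=p0+(np.array(p)-p0)*i/n; ri=r0*R.from_rotvec(rv*i/n)
        row=np.r_[np.round(rr.inv().apply(pi-pp),4),np.round((rr.inv()*ri).as_rotvec(),3)]; out.append(row.tolist()+[grip]); 
        pp=pp+rr.apply(row[:3]); rr=rr*R.from_rotvec(row[3:])
    print('t',s['time'],'turn',np.round(np.degrees(rv),1)); [print(o,end=',\n') for o in out]
E
python3 - <<'E'
from h import *
c=read_camera('top'); P=cloud(c); print(np.round(P[215:240:4,385:450:12],3)[...,2])
print(np.round(R.from_rotvec(readout.read_state()['tcp_rot']).as_matrix(),2))
for f in (0,1): plan([.456,.0525,.2],8.5,14,f)
E
```

```text
[[ 0.011  0.016  0.012 -0.002  0.013  0.245]
 [ 0.016  0.142  0.182  0.213  0.235  0.25 ]
 [ 0.012  0.129  0.015 -0.002  0.228  0.25 ]
 [ 0.031  0.014  0.016  0.001  0.017  0.249]
 [ 0.029  0.015  0.013  0.001  0.013  0.091]
 [ 0.013  0.016  0.014  0.005  0.013  0.069]
 [ 0.015  0.015  0.016  0.004  0.013  0.02 ]]
[[ 0.45 -0.    0.89]
 [-0.89  0.    0.45]
 [-0.   -1.    0.  ]]
t 1.45 turn [  -0.  -161.7    0. ]
[-0.0369, 0.0032, 0.0308, -0.0, -0.202, 0.0, 1.0],
[-0.0299, 0.0033, 0.0375, -0.0, -0.201, 0.0, 1.0],
[-0.0219, 0.0032, 0.0428, -0.0, -0.202, 0.0, 1.0],
[-0.0128, 0.0032, 0.0462, -0.0, -0.201, 0.0, 1.0],
[-0.0034, 0.0033, 0.0479, -0.0, -0.202, 0.0, 1.0],
[0.0064, 0.0032, 0.0476, -0.0, -0.202, 0.0, 1.0],
[0.0158, 0.0032, 0.0454, -0.0, -0.201, 0.0, 1.0],
[0.0245, 0.0033, 0.0413, -0.0, -0.202, 0.0, 1.0],
[0.0323, 0.0032, 0.0356, -0.0, -0.201, 0.0, 1.0],
[0.0387, 0.0032, 0.0284, -0.0, -0.202, 0.0, 1.0],
[0.0436, 0.0033, 0.02, -0.0, -0.201, 0.0, 1.0],
[0.0468, 0.0032, 0.0109, -0.0, -0.202, 0.0, 1.0],
[0.048, 0.0032, 0.0013, -0.0, -0.202, 0.0, 1.0],
[0.0473, 0.0033, -0.0083, -0.0, -0.201, 0.0, 1.0],
t 1.45 turn [-0.  18.3 -0. ]
[-0.0369, 0.0032, 0.0308, -0.0, 0.023, -0.0, 1.0],
[-0.0375, 0.0033, 0.0299, -0.0, 0.023, -0.0, 1.0],
[-0.0383, 0.0032, 0.029, -0.0, 0.022, -0.0, 1.0],
[-0.0389, 0.0032, 0.0282, -0.0, 0.023, -0.0, 1.0],
[-0.0395, 0.0033, 0.0273, -0.0, 0.023, -0.0, 1.0],
[-0.0401, 0.0032, 0.0263, -0.0, 0.023, -0.0, 1.0],
[-0.0408, 0.0032, 0.0255, -0.0, 0.023, -0.0, 1.0],
[-0.0413, 0.0033, 0.0245, -0.0, 0.023, -0.0, 1.0],
[-0.0418, 0.0032, 0.0235, -0.0, 0.022, -0.0, 1.0],
[-0.0424, 0.0032, 0.0226, -0.0, 0.023, -0.0, 1.0],
[-0.0429, 0.0033, 0.0217, -0.0, 0.023, -0.0, 1.0],
[-0.0433, 0.0032, 0.0206, -0.0, 0.023, -0.0, 1.0],
[-0.0438, 0.0032, 0.0196, -0.0, 0.023, -0.0, 1.0],
[-0.0443, 0.0033, 0.0187, 0.0, 0.022, -0.0, 1.0],
```

Call:
jog_arm(
  increments=[
    [-0.037,0.003,0.031,0,0.023,0,1],
    [-0.0375,0.003,0.03,0,0.023,0,1],
    [-0.038,0.003,0.029,0,0.023,0,1],
    [-0.039,0.003,0.028,0,0.023,0,1],
    [-0.0395,0.003,0.027,0,0.023,0,1],
    [-0.04,0.003,0.026,0,0.023,0,1],
    [-0.041,0.003,0.0255,0,0.023,0,1],
    [-0.041,0.003,0.0245,0,0.023,0,1],
    [-0.042,0.003,0.0235,0,0.023,0,1],
    [-0.0425,0.003,0.0225,0,0.023,0,1],
  ],
  force=60,
)

```text
time: 2.7
tool_pos: [0.4178, -0.1258, 0.2154]
tcp_rot: [-1.306, 1.037, -1.05]
wrist_force: [0.5, -0.4, 1.0]
width: 1.0
```

```bash
python3 -c "
from h import *
plan([.456,.0525,.12],8.5,8,1)
print(np.round(readout.read_state()['q'],2))"
```

```text
t 2.7 turn [-0.3  4.3  0.3]
[-0.0208, 0.0119, 0.0095, -0.001, 0.009, 0.001, 1.0],
[-0.0208, 0.0118, 0.0093, -0.0, 0.01, 0.0, 1.0],
[-0.0209, 0.0119, 0.0092, -0.001, 0.009, 0.001, 1.0],
[-0.021, 0.0119, 0.0089, -0.001, 0.009, 0.001, 1.0],
[-0.0211, 0.0119, 0.0088, -0.001, 0.009, 0.001, 1.0],
[-0.0211, 0.0119, 0.0086, -0.0, 0.01, 0.0, 1.0],
[-0.0212, 0.0119, 0.0084, -0.001, 0.009, 0.001, 1.0],
[-0.0213, 0.0119, 0.0082, -0.001, 0.009, 0.001, 1.0],
[-0.35 -0.19  2.13 -0.    1.19  1.  ]
```

Call:
jog_arm(
  increments=[
    [-0.028,0.012,0.012,0,0.012,0,1],
    [-0.028,0.012,0.012,0,0.012,0,1],
    [-0.028,0.012,0.012,0,0.012,0,1],
    [-0.028,0.012,0.012,0,0.012,0,1],
    [-0.028,0.012,0.012,0,0.012,0,1],
    [-0.028,0.012,0.011,0,0.012,0,1],
  ],
)

```text
time: 3.45
tool_pos: [0.4586, 0.0598, 0.1441]
tcp_rot: [-1.271, 1.084, -1.109]
wrist_force: [-0.5, 0.0, 0.0]
width: 0.993
```

Run:
```python
from h import *
plan([.456,.0525,.041],8.5,4,1)
c=read_camera('scene'); P=cloud(c)
for m in spotter.masks_of(c,'pack_green')[:1]:
    q=P[m['mask']]; q=q[q[:,2]>.06]; print(m['p'],len(q),rect(q[:,:2]))
```

```text
t 3.45 turn [-0.8  0.1  0.4]
[0.0015, 0.0258, -0.0013, -0.004, 0.001, 0.002, 1.0],
[0.0015, 0.0258, -0.0012, -0.003, 0.0, 0.002, 1.0],
[0.0016, 0.0257, -0.0011, -0.004, 0.001, 0.002, 1.0],
[0.0017, 0.0258, -0.001, -0.003, 0.001, 0.002, 1.0],
0.97 300 (array([455. ,  55. ,  68.7,  40.4]), 9.0)
```

Call:
jog_arm(
  increments=[
    [0.003,0.02,-0.003,-0.007,0,0.004,1],
    [0.002,0.025,-0.002,-0.005,0,0.003,1],
    [0,0.025,0,0,0,0,1],
    [0,0.02,0,0,0,0,1],
    [0,0,0,0,0,0,1],
  ],
)

```text
time: 4.18
tool_pos: [0.452, 0.0504, 0.0481]
tcp_rot: [-1.279, 1.098, -1.096]
wrist_force: [-0.8, -0.8, -0.5]
width: 1.0
```

```bash
python3 -c "
from h import *
plan([.456,.0525,.041],8.5,1,1)"
```

```text
t 4.175 turn [0.1 0.2 0. ]
[-0.0014, 0.007, 0.0043, 0.002, 0.003, 0.0, 1.0],
```

Call:
jog_arm(
  increments=[
    [-0.002,0.008,0.005,0,0.003,0,1],
    [0,0,0,0,0,0,0],
    [0,0,0,0,0,0,0],
    [0,0,0,0,0,0,0],
    [0,0,0,0,0,0,0],
    [0,0,0,0,0,0,0],
    [0,0,0,0,0,0,0],
  ],
)

```text
time: 5.05
tool_pos: [0.4587, 0.0525, 0.0418]
tcp_rot: [-1.275, 1.098, -1.101]
wrist_force: [-0.2, 0.8, -1.0]
width: 0.503
```

```bash
python3 -c "
from h import *
s=readout.read_state();print(s['width'],s['tool_pos'],s['wrist_force'])
plan([.456,.0525,.16],8.5,4,1,0)"
```

```text
0.5026600523334018 [0.45869388 0.05249071 0.04175052] [-0.16649862  0.75365384 -1.02851398]
t 5.05 turn [-0.1 -0.   0. ]
[-0.0001, -0.0296, -0.0006, -0.0, -0.0, 0.0, 0],
[-0.0001, -0.0295, -0.0006, -0.001, -0.0, 0.0, 0],
[-0.0, -0.0296, -0.0007, -0.0, -0.001, 0.001, 0],
[-0.0001, -0.0296, -0.0006, -0.001, 0.0, -0.0, 0],
```

Call:
jog_arm(
  increments=[
    [0,-0.02,0,0,0,0,0],
    [0,-0.03,0,0,0,0,0],
    [0,-0.03,0,0,0,0,0],
    [0,-0.03,0,0,0,0,0],
    [0,-0.01,0,0,0,0,0],
  ],
)

```text
time: 5.68
tool_pos: [0.4558, 0.0525, 0.1624]
tcp_rot: [-1.279, 1.103, -1.098]
wrist_force: [0.1, -0.2, -1.3]
width: 0.502
```

```bash
python3 -c "
from h import *
plan([.684,.181,.14],16.7,8,1,0)"
```

```text
t 5.675 turn [ 0.3 -8.2 -0. ]
[-0.0117, 0.0026, 0.0306, 0.001, -0.018, -0.0, 0],
[-0.0111, 0.0027, 0.0308, 0.0, -0.018, -0.0, 0],
[-0.0106, 0.0027, 0.031, 0.001, -0.018, -0.0, 0],
[-0.01, 0.0027, 0.0312, 0.0, -0.018, -0.0, 0],
[-0.0094, 0.0027, 0.0313, 0.001, -0.018, -0.0, 0],
[-0.0089, 0.0028, 0.0315, 0.001, -0.018, -0.0, 0],
[-0.0083, 0.0027, 0.0317, 0.0, -0.018, -0.0, 0],
[-0.0078, 0.0028, 0.0318, 0.001, -0.018, -0.0, 0],
```

Call:
jog_arm(
  increments=[
    [-0.012,0,0.031,0,-0.018,0,0],
    [-0.011,0,0.031,0,-0.018,0,0],
    [-0.0105,0,0.031,0,-0.018,0,0],
    [-0.01,0.002,0.031,0,-0.018,0,0],
    [-0.0095,0.005,0.031,0,-0.018,0,0],
    [-0.009,0.005,0.031,0,-0.018,0,0],
    [-0.008,0.005,0.032,0,-0.018,0,0],
    [-0.008,0.005,0.032,0,-0.018,0,0],
    [0,0,0,0,0,0,0],
  ],
)

```text
time: 6.8
tool_pos: [0.6843, 0.1843, 0.1245]
tcp_rot: [-1.351, 1.002, -0.98]
wrist_force: [-0.9, 0.8, -1.8]
width: 0.5
```

Run:
```python
from h import *
plan([.684,.181,.085],16.7,3,1,0)
for n in ('top','scene'):
    c=read_camera(n); P=cloud(c)
    cv2.imwrite(f'pics/{n}1.png',c['img'])
    m=spotter.masks_of(c,'pack_green')
    print(n,[(round(x['p'],2),np.round(x['location'])) for x in m])
    m=spotter.masks_of(c,'charger')
    print(n,[(round(x['p'],2),np.round(x['location'])) for x in m])
a=cv2.imread('pics/scene1.png')[180:340,120:320]
cv2.imwrite('pics/v3.png',cv2.resize(a,None,fx=3.6,fy=3.6,interpolation=cv2.INTER_CUBIC))
```

```text
t 6.8 turn [ 1.2  0.3 -0.1]
[0.001, 0.0132, -0.0002, 0.007, 0.002, -0.0, 0],
[0.0011, 0.0132, -0.0002, 0.007, 0.001, -0.001, 0],
[0.001, 0.0132, -0.0003, 0.006, 0.002, -0.0, 0],
top [(0.69, array([181., 158.]))]
top [(0.88, array([199., 174.]))]
scene [(0.96, array([197., 233.]))]
scene [(0.72, array([201., 264.]))]
```

View pics/v3.png

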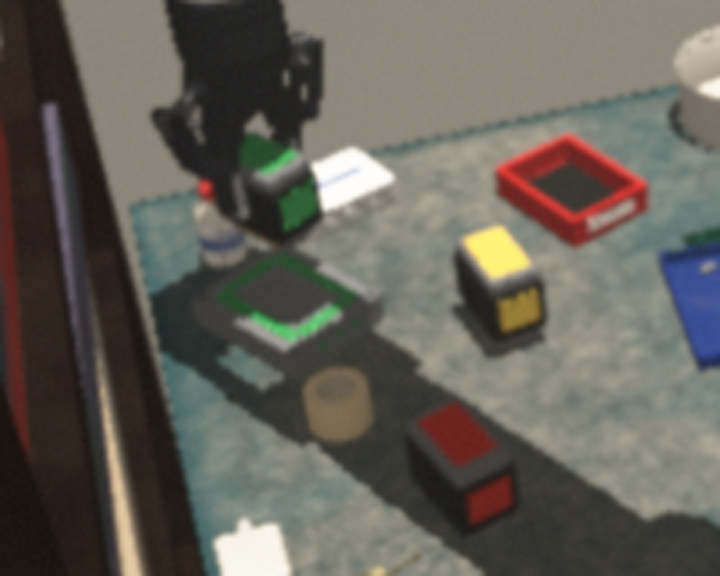

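Call:
jog_arm(
  increments=[
    [0.002,0.016,0,0.012,0.003,0,0],
    [0.001,0.016,0,0.006,0.002,0,0],
    [0,0.012,0,0,0,0,0],
    [0,0,0,0,0,0,0],
    [0,0,0,0,0,0,0],
  ],
)

```text
time: 7.72
tool_pos: [0.6834, 0.179, 0.0841]
tcp_rot: [-1.329, 0.993, -0.994]
wrist_force: [0.0, 0.1, -1.6]
width: 0.508
```

```bash
cat > m.py <<'E'
from h import *
import sys
name=sys.argv[1]
s=readout.read_state(); T=np.array(s['tool_pos']); Rm=R.from_rotvec(s['tcp_rot']).as_matrix()
print('t',s['time'],'tcp',np.round(T,4),'F',np.round(s['wrist_force'],1)); print(np.round(Rm,3).tolist())
for n in ('scene','top'):
    c=read_camera(n); P=cloud(c); cv2.imwrite(f'pics/{n}2.png',c['img'])
    m=spotter.masks_of(c,name)
    if not m: continue
    k=cv2.erode(m[0]['mask'].astype(np.uint8),np.ones((3,3)))>0
    q=P[k]; q=(q[~np.isnan(q[:,0])]-T)@Rm   # in tool frame: x jaw, y down, z along
    q=q[np.linalg.norm(q,axis=1)<.08]
    f=q[(q[:,1]>-.01)&(q[:,1]<.025)&(abs(q[:,0])<.015)]
    t=q[(q[:,1]<-.015)&(abs(q[:,0])<.02)]
    print(n,round(m[0]['p'],2),len(q),'end face z(tool)',len(f),np.round(np.percentile(f[:,2],[10,50,90]),4) if len(f) else '', 'ext',np.round(np.percentile(q,[1,99],axis=0),4).tolist(),'top y',np.round(np.median(t[:,1]),4) if len(t) else '')
E
python3 m.py pack_green
```

```text
t 7.725 tcp [0.6834 0.179  0.0841] F [ 0.   0.1 -1.6]
[[0.285, 0.002, 0.959], [-0.959, 0.002, 0.285], [-0.001, -1.0, 0.003]]
scene 0.63 402 end face z(tool) 105 [-0.0407 -0.0386 -0.0362] ext [[-0.0241, -0.0261, -0.0418], [0.0154, 0.034, 0.0078]] top y -0.0233
top 0.58 366 end face z(tool) 47 [-0.0373 -0.0367 -0.0357] ext [[-0.0151, -0.0324, -0.0377], [0.022, 0.0104, -0.0043]] top y -0.0273
```

```bash
python3 -c "
from h import *
plan([.6864,.1819,.067],16.8,2,1,0)"
```

```text
t 7.925 turn [-0.2 -0.3 -0. ]
[-0.0009, 0.0087, 0.0018, -0.002, -0.002, -0.0, 0],
[-0.0009, 0.0087, 0.0017, -0.001, -0.003, -0.001, 0],
```

Call:
jog_arm(
  increments=[
    [-0.001,0.008,0.002,-0.002,-0.003,0,0],
    [-0.001,0.007,0.0015,0,-0.002,0,0],
    [0,0,0,0,0,0,0],
    [0,0,0,0,0,0,0],
  ],
)

```text
time: 8.43
tool_pos: [0.6869, 0.1826, 0.0686]
tcp_rot: [-1.332, 0.989, -0.99]
wrist_force: [0.1, -0.0, -2.4]
width: 0.505
```

```bash
python3 -c "
from h import *
plan([.6864,.1819,.060],16.8,2,1,0)
c=read_camera('scene')
a=c['img'][210:290,150:250]
cv2.imwrite('pics/v4.png',cv2.resize(a,None,fx=7,fy=7,interpolation=cv2.INTER_CUBIC))"
```

```text
t 8.425 turn [-0.1  0.1 -0. ]
[0.0002, 0.0043, -0.0003, -0.001, 0.0, -0.0, 0],
[0.0003, 0.0043, -0.0003, -0.001, 0.001, -0.001, 0],
```

View pics/v4.png

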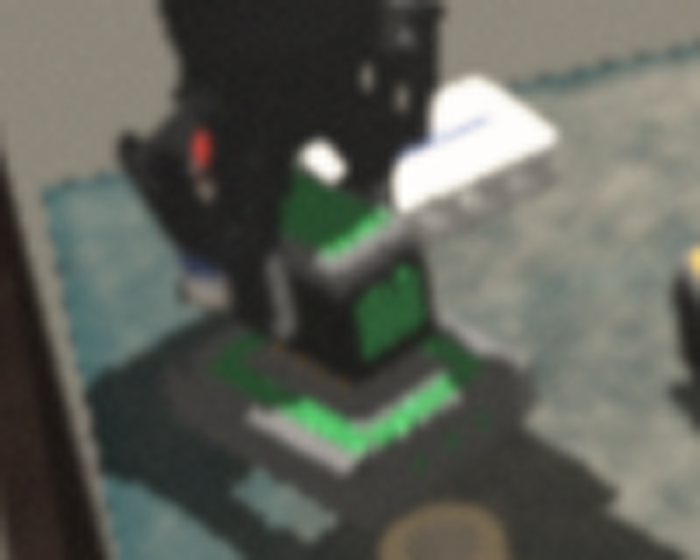

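Call:
jog_arm(
  increments=[
    [0.0005,0.004,-0.0005,0,0,0,0],
    [0,0.004,0,0,0,0,0],
    [0,0.001,0,0,0,0,0],
    [0,0,0,0,0,0,0],
  ],
)

```text
time: 8.98
tool_pos: [0.6864, 0.1817, 0.0591]
tcp_rot: [-1.332, 0.989, -0.99]
wrist_force: [0.0, 0.4, -1.9]
width: 0.505
```

```bash
python3 m.py pack_green; python3 -c "
from h import *
plan([.6864,.1819,.050],16.8,3,1,0)"
```

```text
t 8.975 tcp [0.6864 0.1817 0.0591] F [ 0.   0.4 -1.9]
[[0.29, 0.002, 0.957], [-0.957, 0.001, 0.29], [-0.001, -1.0, 0.002]]
scene 0.74 371 end face z(tool) 101 [-0.0405 -0.0383 -0.0366] ext [[-0.0238, -0.0279, -0.0411], [0.0143, 0.0251, 0.0054]] top y -0.0237
top 0.58 320 end face z(tool) 41 [-0.0377 -0.0367 -0.0355] ext [[-0.0142, -0.0316, -0.038], [0.022, 0.0071, -0.006]] top y -0.0273
t 9.175 turn [-0.1  0.  -0. ]
[-0.0, 0.0031, -0.0001, -0.001, 0.0, -0.0, 0],
[-0.0001, 0.0032, -0.0001, -0.001, 0.001, -0.0, 0],
[-0.0, 0.0031, -0.0, -0.0, -0.0, -0.001, 0],
```

Call:
jog_arm(
  increments=[
    [0,0.003,0,0,0,0,0],
    [0,0.003,0,0,0,0,0],
    [0,0.002,0,0,0,0,0],
    [0,0,0,0,0,0,0],
  ],
)

```text
time: 9.68
tool_pos: [0.687, 0.1819, 0.0515]
tcp_rot: [-1.331, 0.988, -0.991]
wrist_force: [-1.0, -0.2, 0.3]
width: 0.504
```

Call:
jog_arm(
  increments=[
    [0,0.001,0,0,0,0,0],
    [0,0.001,0,0,0,0,0],
  ],
)

```text
time: 9.93
tool_pos: [0.6871, 0.182, 0.0514]
tcp_rot: [-1.331, 0.988, -0.99]
wrist_force: [-3.3, -0.9, 5.5]
width: 0.51
```

Call:
jog_arm(
  increments=[
    [0,0,0,0,0,0,0.55],
    [0,0,0,0,0,0,0.7],
    [0,0,0,0,0,0,0.95],
    [0,0,0,0,0,0,1],
  ],
)

```text
time: 10.42
tool_pos: [0.6879, 0.1821, 0.0515]
tcp_rot: [-1.33, 0.987, -0.991]
wrist_force: [-1.2, 0.7, 0.6]
width: 1.0
```

```bash
python3 m.py pack_green
```

```text
t 10.425 tcp [0.6879 0.1821 0.0515] F [-1.2  0.7  0.6]
[[0.29, 0.005, 0.957], [-0.957, 0.002, 0.29], [-0.0, -1.0, 0.005]]
top 0.87 412 end face z(tool) 53 [-0.0384 -0.0374 -0.0363] ext [[-0.0161, -0.0316, -0.0387], [0.0223, 0.0129, -0.001]] top y -0.0274
```

Call:
jog_arm(
  increments=[
    [0,-0.02,0,0,0,0,1],
    [0,-0.04,0,0,0,0,1],
    [0,-0.04,0,0,0,0,1],
    [0,-0.02,0,0,0,0,1],
  ],
)

```text
time: 11.12
tool_pos: [0.6864, 0.1817, 0.1761]
tcp_rot: [-1.332, 0.989, -0.99]
wrist_force: [-0.0, -0.2, 1.1]
width: 0.995
```

```bash
python3 -c "
from h import *
plan([.431,.175,.15],0.1,8,1,1)"
```

```text
t 11.125 turn [-0.1 16.8 -0.1]
[-0.0085, 0.0032, -0.0308, -0.0, 0.037, -0.0, 1],
[-0.0073, 0.0032, -0.0311, -0.001, 0.036, -0.0, 1],
[-0.0061, 0.0032, -0.0314, 0.0, 0.037, -0.0, 1],
[-0.0051, 0.0032, -0.0315, -0.0, 0.036, -0.001, 1],
[-0.0038, 0.0033, -0.0317, -0.0, 0.037, 0.0, 1],
[-0.0027, 0.0032, -0.0318, -0.001, 0.036, 0.0, 1],
[-0.0016, 0.0032, -0.0319, 0.0, 0.037, 0.0, 1],
[-0.0004, 0.0033, -0.032, -0.0, 0.036, -0.0, 1],
```

Call:
jog_arm(
  increments=[
    [-0.0085,0.003,-0.031,0,0.037,0,1],
    [-0.0075,0.003,-0.031,0,0.037,0,1],
    [-0.006,0.003,-0.0315,0,0.037,0,1],
    [-0.005,0.003,-0.0315,0,0.037,0,1],
    [-0.004,0.003,-0.032,0,0.037,0,1],
    [-0.0025,0.003,-0.032,0,0.036,0,1],
    [-0.0015,0.003,-0.032,0,0.036,0,0.8],
    [-0.0005,0.003,-0.032,0,0.036,0,0.8],
    [0,0,0,0,0,0,0.8],
  ],
)

```text
time: 12.25
tool_pos: [0.4245, 0.1761, 0.156]
tcp_rot: [-1.193, 1.209, -1.219]
wrist_force: [-0.4, 0.4, 0.2]
width: 0.798
```

Run:
```python
from h import *
plan([.431,.175,.05],0.1,4,1,0.8)
for n in ('scene','top'):
    c=read_camera(n); P=cloud(c); cv2.imwrite(f'pics/{n}3.png',c['img'])
    for t in ('pack_red','pack_green'):
        for m in spotter.masks_of(c,t)[:1]:
            q=P[m['mask']]; top=np.percentile(q[:,2],95); q=q[abs(q[:,2]-top)<.006]; print(n,t,round(m['p'],2),'top',np.round([top,np.median(q[:,2])],4),rect(q[:,:2]))
    Z=P[(P[...,1]>.21)&(P[...,1]<.27)&(P[...,0]>.39)&(P[...,0]<.48)&(P[...,2]>.012)]; print(n,'near red',len(Z),np.round(Z.min(0),3) if len(Z) else '',np.round(Z.max(0),3) if len(Z) else '')
a=c['img'][130:330,130:290]
b=cv2.imread('pics/scene3.png')[200:340,130:300]
cv2.imwrite('pics/v5.png',np.hstack([cv2.resize(a,(400,500),interpolation=2),cv2.resize(b,(400,500),interpolation=2)]))
```

```text
t 12.25 turn [-0.7 -0.6 -0.2]
[0.0004, 0.0265, 0.0013, -0.003, -0.003, -0.001, 0.8],
[0.0003, 0.0265, 0.0014, -0.003, -0.002, -0.001, 0.8],
[0.0004, 0.0265, 0.0015, -0.003, -0.003, -0.001, 0.8],
[0.0003, 0.0265, 0.0016, -0.003, -0.003, -0.001, 0.8],
scene pack_red 0.66 top [nan nan] (array([0., 0., 0., 0.]), 0.0)
scene pack_green 0.69 top [nan nan] (array([0., 0., 0., 0.]), 0.0)
scene near red 1784 [0.39  0.21  0.024] [0.441 0.27  0.532]
top pack_red 0.63 top [nan nan] (array([0., 0., 0., 0.]), 0.0)
top pack_green 0.63 top [nan nan] (array([0., 0., 0., 0.]), 0.0)
top near red 824 [0.391 0.21  0.012] [0.452 0.251 0.538]
  return _methods._mean(a, axis=axis, dtype=dtype,
  ret = ret.dtype.type(ret / rcount)
```

View pics/v5.png

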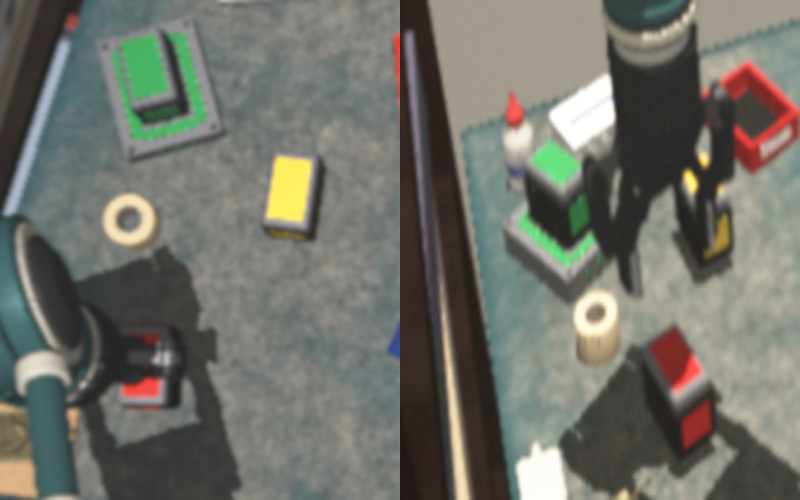

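Call:
jog_arm(
  increments=[
    [0.001,0.025,0.003,-0.006,-0.006,-0.002,0.8],
    [0.001,0.025,0.003,-0.005,-0.004,-0.002,0.8],
    [0,0.025,0.001,0,0,0,0.8],
    [0,0.02,0,0,0,0,0.8],
    [0,0.008,0,0,0,0,0.8],
    [0,0,0,0,0,0,0.8],
  ],
)

```text
time: 13.3
tool_pos: [0.4425, 0.1755, 0.0528]
tcp_rot: [-1.201, 1.206, -1.213]
wrist_force: [0.5, 1.0, -0.3]
width: 0.805
```

```bash
python3 -c "
from h import *
plan([.431,.175,.042],0.1,1,1,0.8)"
```

```text
t 13.3 turn [-0.4 -0.2 -0.1]
[0.0005, 0.0107, -0.0115, -0.007, -0.004, -0.002, 0.8],
```

Call:
jog_arm(
  increments=[
    [0.0005,0.006,-0.011,-0.006,-0.004,-0.002,0.8],
    [0,0.004,0,0,0,0,0.8],
    [0,0,0,0,0,0,0.8],
  ],
)

```text
time: 13.68
tool_pos: [0.4322, 0.1755, 0.0439]
tcp_rot: [-1.207, 1.205, -1.209]
wrist_force: [-0.5, -0.1, 0.2]
width: 0.801
```

```bash
python3 -c "
from h import *
plan([.431,.175,.042],0.1,1,1,0.8)"
```

```text
t 13.675 turn [-0.2  0.  -0. ]
[0.0005, 0.0019, -0.0012, -0.004, 0.001, -0.001, 0.8],
```

Call:
jog_arm(
  increments=[
    [0.0005,0.001,-0.001,-0.003,0,0,0],
    [0,0,0,0,0,0,0],
    [0,0,0,0,0,0,0],
    [0,0,0,0,0,0,0],
    [0,0,0,0,0,0,0],
    [0,0,0,0,0,0,0],
  ],
)

```text
time: 14.42
tool_pos: [0.4317, 0.1752, 0.0434]
tcp_rot: [-1.208, 1.206, -1.207]
wrist_force: [0.1, 0.6, -0.7]
width: 0.505
```

Call:
jog_arm(
  increments=[
    [0,-0.02,0,0,0,0,0],
    [0,-0.03,0,0,0,0,0],
    [0,-0.03,0,0,0,0,0],
    [0,-0.03,0,0,0,0,0],
    [0,-0.02,0,0,0,0,0],
    [0,0,0,0,0,0,0],
  ],
)

```text
time: 15.18
tool_pos: [0.4293, 0.1742, 0.175]
tcp_rot: [-1.213, 1.209, -1.206]
wrist_force: [0.4, -0.4, -1.9]
width: 0.499
```

```bash
python3 m.py pack_red; python3 -c "
from h import *
plan([.684,-.07,.15],5.4,10,1,0)"
```

```text
t 15.175 tcp [0.4293 0.1742 0.175 ] F [ 0.4 -0.4 -1.9]
[[0.003, -0.003, 1.0], [-1.0, -0.001, 0.003], [0.001, -1.0, -0.003]]
scene 0.88 600 end face z(tool) 172 [-0.036  -0.0344 -0.0328] ext [[-0.0218, -0.0259, -0.0367], [0.016, 0.0271, 0.0225]] top y -0.0231
top 0.8 237 end face z(tool) 9 [-0.0333 -0.0332 -0.0331] ext [[-0.0064, -0.0253, -0.0333], [0.0231, 0.0179, 0.0321]] top y -0.0219
t 15.375 turn [ 0.5 -5.2  0.1]
[0.0244, 0.002, 0.0256, 0.001, -0.009, 0.0, 0],
[0.0246, 0.0021, 0.0255, 0.001, -0.009, 0.0, 0],
[0.0249, 0.0021, 0.0252, 0.001, -0.009, 0.001, 0],
[0.0251, 0.002, 0.0249, 0.001, -0.01, -0.0, 0],
[0.0253, 0.0021, 0.0247, 0.0, -0.009, 0.0, 0],
[0.0256, 0.0021, 0.0245, 0.001, -0.009, 0.0, 0],
[0.0258, 0.0022, 0.0243, 0.001, -0.009, 0.001, 0],
[0.026, 0.0021, 0.024, 0.001, -0.009, -0.0, 0],
[0.0262, 0.0022, 0.0238, 0.001, -0.009, -0.0, 0],
[0.0264, 0.0021, 0.0235, 0.001, -0.01, 0.0, 0],
```

Call:
jog_arm(
  increments=[
    [0.0245,0,0.0255,0,-0.009,0,0],
    [0.0245,0,0.0255,0,-0.009,0,0],
    [0.025,0,0.025,0,-0.009,0,0],
    [0.025,0,0.025,0,-0.009,0,0],
    [0.0255,0,0.025,0,-0.009,0,0],
    [0.0255,0,0.0245,0,-0.009,0,0],
    [0.026,0,0.0245,0,-0.009,0,0],
    [0.026,0,0.024,0,-0.009,0,0],
    [0.026,0,0.024,0,-0.009,0,0],
    [0.0265,0,0.0235,0,-0.01,0,0],
  ],
)

```text
time: 16.62
tool_pos: [0.6818, -0.0757, 0.1479]
tcp_rot: [-1.283, 1.162, -1.117]
wrist_force: [0.5, 0.5, -1.6]
width: 0.502
```

Call:
jog_arm(
  increments=[
    [0,0,0,0,0,0,0],
    [0,0,0,0,0,0,0],
  ],
)

```text
time: 16.88
tool_pos: [0.6811, -0.0773, 0.1435]
tcp_rot: [-1.285, 1.169, -1.115]
wrist_force: [-0.5, 0.7, -2.0]
width: 0.501
```

```bash
python3 -c "
from h import *
plan([.683,-.0695,.09],5.4,4,1,0)"
```

```text
t 16.875 turn [ 2.5  0.2 -0.2]
[-0.0019, 0.0133, 0.0012, 0.011, 0.001, -0.001, 0],
[-0.0018, 0.0134, 0.0011, 0.011, 0.001, -0.001, 0],
[-0.0019, 0.0134, 0.0009, 0.011, 0.001, -0.0, 0],
[-0.0019, 0.0133, 0.0008, 0.01, 0.001, -0.001, 0],
```

Call:
jog_arm(
  increments=[
    [-0.004,0.013,0.002,0.022,0.002,-0.001,0],
    [-0.003,0.013,0.001,0.015,0.001,-0.001,0],
    [0,0.013,0,0.005,0,0,0],
    [0,0.013,0,0,0,0,0],
    [0,0,0,0,0,0,0],
    [0,0,0,0,0,0,0],
  ],
)

```text
time: 17.62
tool_pos: [0.6785, -0.0665, 0.087]
tcp_rot: [-1.256, 1.142, -1.132]
wrist_force: [-0.6, -0.2, -1.3]
width: 0.504
```

```bash
python3 m.py pack_red; python3 -c "
from h import *
plan([.683,-.0695,.055],5.4,3,1,0)
a=cv2.imread('pics/scene2.png')[170:290,210:350]
cv2.imwrite('pics/v6.png',cv2.resize(a,None,fx=5,fy=5,interpolation=2))"
```

```text
t 17.625 tcp [ 0.6785 -0.0665  0.087 ] F [-0.6 -0.2 -1.3]
[[0.097, -0.006, 0.995], [-0.995, 0.002, 0.097], [-0.003, -1.0, -0.006]]
scene 0.7 329 end face z(tool) 96 [-0.0368 -0.0342 -0.0315] ext [[-0.0257, -0.0238, -0.0382], [0.0138, 0.0371, 0.0098]] top y -0.0213
t 17.825 turn [ 0.3  0.2 -0.1]
[0.0011, 0.0108, 0.0014, 0.002, 0.001, -0.001, 0],
[0.0011, 0.0108, 0.0013, 0.001, 0.001, -0.001, 0],
[0.0011, 0.0108, 0.0013, 0.002, 0.001, -0.001, 0],
```

View pics/v6.png

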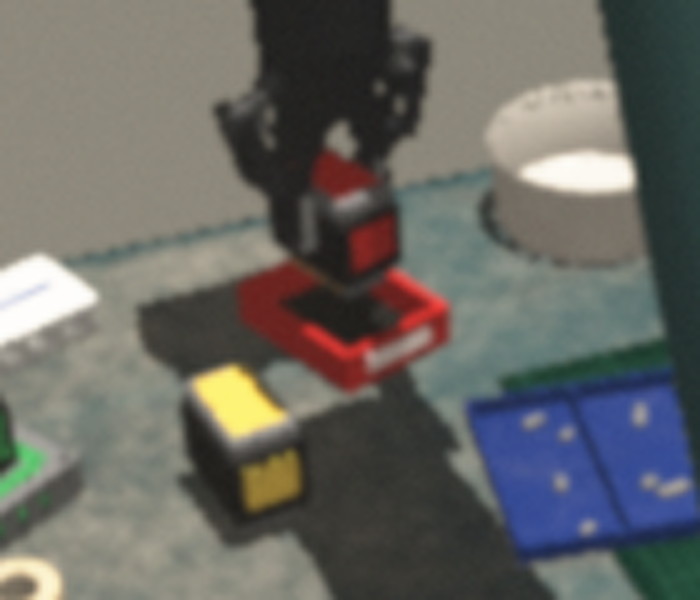

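Call:
jog_arm(
  increments=[
    [0.002,0.01,0.004,0.003,0.003,-0.002,0],
    [0.001,0.011,0,0,0,0,0],
    [0,0.01,0,0,0,0,0],
    [0,0.002,0,0,0,0,0],
    [0,0,0,0,0,0,0],
  ],
)

```text
time: 18.45
tool_pos: [0.6832, -0.0697, 0.0517]
tcp_rot: [-1.254, 1.142, -1.138]
wrist_force: [-0.5, 0.5, -1.9]
width: 0.505
```

```bash
python3 -c "
from h import *
print(readout.read_state()['wrist_force'])
plan([.683,-.0695,.0485],5.4,2,1,0)"
```

```text
[-0.54059055  0.54778885 -1.94213131]
t 18.45 turn [ 0.1 -0.  -0. ]
[-0.0001, 0.0016, -0.0001, 0.001, -0.0, -0.0, 0],
[-0.0001, 0.0016, -0.0001, 0.001, -0.0, -0.001, 0],
```

Call:
jog_arm(
  increments=[
    [0,0.002,0,0,0,0,0],
    [0,0.001,0,0,0,0,0],
    [0,0.001,0,0,0,0,0],
    [0,0.0005,0,0,0,0,0],
  ],
)

```text
time: 18.95
tool_pos: [0.6839, -0.0697, 0.0485]
tcp_rot: [-1.253, 1.14, -1.139]
wrist_force: [-2.1, 1.0, 1.1]
width: 0.501
```

Contact with the floor at the expected height; release and rise.

Call:
jog_arm(
  increments=[
    [0,0,0,0,0,0,0.55],
    [0,0,0,0,0,0,0.7],
    [0,0,0,0,0,0,0.85],
    [0,0,0,0,0,0,0.85],
    [0,-0.02,0,0,0,0,0.85],
    [0,-0.04,0,0,0,0,0.85],
    [0,-0.04,0,0,0,0,0.85],
    [0,-0.05,0,0,0,0,0.85],
  ],
)

```text
time: 19.95
tool_pos: [0.6817, -0.0694, 0.2015]
tcp_rot: [-1.256, 1.146, -1.135]
wrist_force: [0.2, 0.6, 0.2]
width: 0.847
```

Call:
jog_arm(
  increments=[
    [0,-0.03,-0.04,0,0,0,0.85],
    [0,-0.01,-0.05,0,0,0,0.85],
    [0,0,-0.05,0,0,0,0.85],
    [0.03,0,-0.05,0,0,0,0.85],
    [0.04,0,-0.03,0,0,0,0.85],
    [0.03,0,0,0,0,0,0.85],
    [0,0,0,0,0,0,0.85],
    [0,0,0,0,0,0,0.85],
  ],
)

```text
time: 20.95
tool_pos: [0.4725, -0.1927, 0.2644]
tcp_rot: [-1.241, 1.116, -1.156]
wrist_force: [0.6, -0.2, -0.3]
width: 0.847
```

Run:
```python
from h import *
s=readout.read_state(); print(s['time'],s['tool_pos'],s['wrist_force'])
for n in ('scene','top'):
    c=read_camera(n); P=cloud(c); cv2.imwrite(f'pics/{n}4.png',c['img'])
    for t in ('pack_red','pack_green','pack_yellow'):
        for m in spotter.masks_of(c,t)[:1]:
            q=P[m['mask']]; q=q[~np.isnan(q[:,0])]; top=np.percentile(q[:,2],95); q=q[abs(q[:,2]-top)<.006]; print(n,t,round(m['p'],2),m['location'],'top',np.round([top,np.median(q[:,2])],4),rect(q[:,:2]))
            A=np.c_[q[:,:2]-q[:,:2].mean(0),np.ones(len(q))]; print('   slope',np.round(np.linalg.lstsq(A,q[:,2],rcond=None)[0],3))
a=c['img'][100:330,130:400]
b=cv2.imread('pics/scene4.png')[190:330,150:320]
cv2.imwrite('pics/v7.png',np.hstack([cv2.resize(a,(400,341),interpolation=2),cv2.resize(b,(400,341),interpolation=2)]))
```

```text
20.95 [ 0.4725491  -0.19268894  0.26439556] [ 0.55775534 -0.18466533 -0.34149864]
scene pack_red 0.79 [276.0, 223.8] top [0.0714 0.0698] (array([681.4, -66.6,  68.2,  42.1]), 4.9)
   slope [ 0.016 -0.018  0.07 ]
scene pack_green 0.87 [201.5, 251.6] top [0.0778 0.0759] (array([681.8, 182.4,  67.4,  39.1]), 13.7)
   slope [-0.01   0.011  0.076]
scene pack_yellow 0.55 [259.1, 259.0] top [0.0669 0.0653] (array([579. ,  57.8,  67.2,  38.1]), -6.5)
   slope [-0.005 -0.028  0.065]
top pack_red 0.7 [304.3, 160.3] top [0.077  0.0741] (array([685.7, -69.6,  65.1,  39.7]), 5.3)
   slope [-0.001  0.002  0.074]
top pack_green 0.69 [188.7, 162.1] top [0.082 0.079] (array([684.8, 180.8,  65.4,  39.8]), 15.7)
   slope [ 0.005 -0.005  0.079]
top pack_yellow 0.92 [244.5, 208.6] top [0.0719 0.0689] (array([582.1,  56.4,  65.6,  39.9]), -6.0)
   slope [ 0.002 -0.01   0.069]
```

View pics/v7.png

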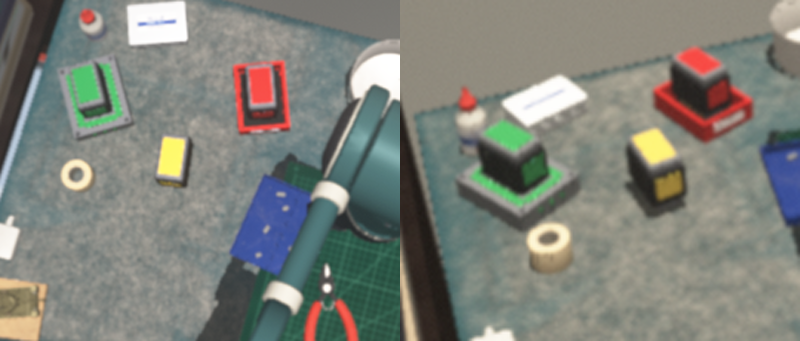

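Call:
jog_arm(
  increments=[
    [-0.04,0,0,0,0,0,0.85],
    [-0.05,-0.01,0,0,0,0,0.85],
    [-0.03,0,0,0,0,0,0.85],
    [0,0,0,0,0,0,0.85],
    [0,0,0,0,0,0,0.85],
  ],
)

```text
time: 21.98
tool_pos: [0.4608, -0.0697, 0.2715]
tcp_rot: [-1.243, 1.117, -1.153]
wrist_force: [0.8, -1.2, -0.2]
width: 0.854
```

```bash
python3 -c "
from h import *
s=readout.read_state(); print(s['time'],s['tool_pos'],s['wrist_force'],np.abs(s['joint_vel']).max())
print(bot.finish_job())"
```

```text
21.975 [ 0.4608128  -0.06970146  0.27149248] [ 0.83798815 -1.18849679 -0.24296573] 0.009550665202365055
the job is handed in; nothing more can be done
None
```

The green pack is plugged into the charger's socket and the red pack stands in the larger red nest. I handed the job in at about 22 s of the 64 s allowed; `finish_job()` reported no verdict.

The last camera checks, taken after both packs were released:

- **Green pack:** its top is about 10 mm above the yellow pack's, which is what fully home should give. Its centre is within about 1–2 mm of the charger's centre.
- **Green pack angle:** the top camera puts it at 15.7° and the scene camera at 13.7°, against about 16.7° measured for the charger. The scene figure is 0.05 rad off, inside the 0.1 rad limit.
- **Red pack:** its top is about 5 mm above the yellow pack's, so it is on the nest floor. It is upright and within about 3 mm of the nest's centre.
- **Yellow pack:** it is upright and has not moved beyond measuring noise, about 3 mm between the first and last pictures.
- **Other things on the bench:** the tape roll, parts case and glue bottle look unmoved in the last picture. The nippers, cup and mug were partly hidden by the arm or out of the frame, so I did not check them again. The arm stopped in free air.

The two cameras disagreed with each other by up to about 5 mm in height and position. I relied mainly on differences measured within the same camera, and no check failed.

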